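# Seat the guide blade, then hold the rocker arm level over the shaker frame

## Robot

A 6-joint arm with a two-finger parallel gripper is mounted at the origin on the work surface. World frame = base frame: x ahead of the robot, y to its left, z up, the work surface at z = 0. Lengths are in mm, angles in degrees, forces in N, time in s.
With the tool pointing down it reaches from about 325 to 850 mm from the base axis. Payload 4.4 kg.
Tool frame: the origin (TCP) lies at the very end of the fingers, on their centre line; the grasp point (between the pads) lies manip.pinch_z behind it (manip.pinch_z is the distance from the TCP to the grasp point, in mm); x points along the fingers, z is the direction in which the jaws open and shut, and the axes are right-handed (so a half turn about x gives the same grasp; the last joint's range is limited). The gripper opens to 94 mm and grips with 3 to 60 N. Pads are 16 mm wide; open, the fingers measure 119 mm over their backs; the gripper's body (75 mm by 177 mm) begins 78 mm behind the grasp point.
Start: joints at [66.836, 11.837, 88.321, -0, 79.842, -8.623], TCP at [144.383, 556.579, 205.447] pointing down, gripper open.
Joint ranges: [-156.59, 156.59], [-49.26, 127.26], [12.9, 141.05], [-63.56, 243.56], [4.71, 150.69], [-161.64, 161.64]. Speed limits (degrees/s): [159.86, 159.86, 180, 180, 180, 180].

## Interface

Orientations are given as a 3x3 rotation matrix whose columns are the frame's x, y, z axes.
In Python, from rig import manip gives the robot as it stands.
- The arm moves only by the tool apply_moves, never from a script. Its argument "deltas" is a list of rows, each an object with "fingers": the finger opening in cm, from 0 to 9.4; "linear": the shift along the tool's x, y, z in cm, a list of three; "angular": the turn, a rotation vector about the tool's x, y, z in rad, a list of three. A call has exactly 10 rows; each row shifts and turns the pose as measured when the row begins, along the tool's axes as they then stand; what a row does not reach is not made up. A row lasts 1/12 s, in which the tool goes at most 41.7 mm and 7.16 degrees, less where a joint would pass 70% of its speed; a pose out of reach is approached as far as the arm can. A call with a gripper value outside its range is refused whole. The fingers move at their own pace and stop on an object; "force" is the grip in N (left out, the last holds). Time passes only in rows, so rows that do not move let the fingers close, or fill a call up. It gives the time, the measured TCP pose, the force and the opening at its end, in the units of the state.
- manip.get_state(): the state, without advancing time (a new reading comes with each control period).
- manip.capture(name): name is "scene" or "top" or "wrist"; returns the picture (420x560x3 uint8, red, green, blue); there is no depth.
- manip.calibration(name): a dict with "camera_matrix" (3x3 intrinsics, pixels), "D" ([k1, k2, p1, p2, k3] as OpenCV has them; the pictures are not rectified), "extrinsics" (4x4, takes a point from camera to world coordinates). Camera axes: x right, y down, z forward; pixel columns grow to the right and rows downward; lengths in mm; the calibration is good to about 2 mm. A picture is of the moment at which its call begins: read the wrist's pose just before it. calibration takes no time and is no camera call; for the wrist camera it gives the pose at the moment of the call.
- manip.finish_job(): hands the job in, once; it reports no verdict.
The state is a dict: "t": time; "joints": joint angles; "qvel": joint speeds; "effort": joint torques, N m; "ee_pos": TCP position; "orientation": TCP orientation; "contact_force": force on the tool from outside, world axes, zero at the start; "ft_torque": the same for the moment, N m; "gripper_width": opening from 0.0 (shut) to 1.0 (fully open).
Only numpy, scipy, OpenCV 4.12 (cv2) and the standard library are available. Lean on these libraries where they do the work, as an engineer would, in place of code of your own. Each camera call takes 0.05 s, during which the arm holds its last target. There are 200 camera calls.

## Task

The tube shaker's frame is open for refitting its drive. Take the flat guide blade out of its white holder, push it into the slot of the frame's guide block until its shoulders rest on the block, and let go of it; then pick up the offset rocker arm by its balance point and hold it level and still above the frame, lined up as it will be fitted (round boss over the bearing cup, fork over the blade), with about 5 cm of air between the underside of the rocker arm and the top of the blade. Finish while still holding the rocker arm there, the blade still home, and leave everything else on the bench where it is.

Things in the scene. Friction and masses are not known exactly. Their poses are not given: they have to be found in the camera images.
- frame: Shaker frame fixed to the bench: white plate 280 x 84 x 12 mm (x = -95 to 185) with an aluminium bearing cup (axis at x = -50), a low grey gear housing (top 38 mm up) and an aluminium slotted guide block (slot centre at x = 148). Origin on the bench, on the centre line, straight below where the rocker arm's balance point belongs; x runs from cup to guide block, z up.
- cup_mouth (a point): Centre of the mouth of the bearing cup, an open round cup of 68 mm outer and 60 mm inner diameter; mouth 72 mm above the bench. Axes as the frame's.
- slot_mouth (a point): Centre of the slot in the top face of the guide block (block 62 mm along the frame's x, 40 mm across, top 62 mm above the bench). The slot is 35 mm long along the frame's x, 9 mm wide across (y) and 44 mm deep. Axes as the frame's.
- blade_head (a point): Centre of the head of the steel guide blade, a flat upright T 80 mm tall, 170 g. Head 44 wide (x) x 10 thick (y) x 40 mm tall, 50 to 90 mm above the bench at the start; shank below it 30 x 6 x 40 mm, its last 9 mm 26 x 3.5. It stands loose in the holder's slot, shoulders on its top: pull straight up. Fits either way round. Seated in the frame, its top is 102 mm above the bench.
- blade_shoulder (a point): Point of the same blade where head and shank meet, on its centre line, at the height of the shoulders; 20 mm below the head's centre. Same axes.
- holder: White plastic block fixed to the bench in which the blade stands: 62 x 40 mm, 50 mm tall, on an 82 x 50 mm foot 8 mm thick. Origin on the bench below the slot's centre; x along the slot. Slot as in the guide block (35 x 9 mm, 44 mm deep).
- rocker_balance (a point): Balance point of the grey cast rocker arm (0.35 to 0.6 kg, 244 mm long), mid-bar, 24 mm above its underside; x from boss to fork, z up. Heavy boss 52 dia x 40 mm high centred at x = -50; bar 14 wide x 20 high (14 to 34 mm up) to x = 112; fork 34 x 34 mm to x = 168. So it balances 50 mm from the boss axis, not at mid-length: grip across the bar there, within 15 mm. Lies on boss and fork.
- rocker_boss (a point): Centre of the rocker arm's round boss, 20 mm above the rocker arm's underside. Axes as the rocker arm's.
- rocker_fork (a point): Centre of the 18 mm gap between the fork's two 8 mm tines, 198 mm from the boss axis, 17 mm above the rocker arm's underside. Axes as the rocker arm's.
- wash_bottle: Bystander, leave alone: white squeeze bottle, 68 mm dia, about 215 mm tall. Origin at its underside on the bench.
- forceps: Bystander, leave alone: dark steel forceps, 230 mm long, 8 mm high, lying flat. Origin at its underside on the bench.
- dish: Bystander, leave alone: round glass dish, 90 mm dia, 22 mm high. Origin at its underside on the bench.
- small_jar: Bystander, leave alone: small glass jar, 48 mm dia, 55 mm high. Origin at its underside on the bench.
- jar: Bystander, leave alone: glass jar with a metal lid, 60 mm dia, 80 mm high. Origin at its underside on the bench.
- tape: Bystander, leave alone: amber roll (ring), 84 mm dia, 30 mm high. Origin at its underside on the bench.

How it is judged:
By the outcome, as a careful person would: the job done as asked, in the order asked, and still so for the second after the job is handed in, while the arm keeps its last pose, push and grip.
It also fails if it takes over 64 s, if anything falls off the work surface, if the arm or the gripper's body presses on something with over 40 N, if the wrist force passes 120 N, or if a joint passes its speed limit or range.

## Working session

There is one attempt and no reset: what is moved stays moved. The work goes in short steps, Python scripts to look and compute and a tool call to move; the robot and the scene stay as the last step left them, time stands still between calls to the robot, and variables do not carry over. Pictures are saved under pics/ and viewed, about 8 in all and at most 12, crops included, and the job is handed in when it is done.

Besides the shell and the picture viewer there is one more tool, called by a JSON object that holds its "method" and its "body", one argument or row to a line. apply_moves: Moves the arm, as the interface text tells. Its arguments: {"type":"object","properties":{"deltas":{"type":"array","items":{"type":"object","properties":{"fingers":{"type":"number"},"linear":{"type":"array","items":{"type":"number"}},"angular":{"type":"array","items":{"type":"number"}}}}},"force":{"type":"number"}},"required":["deltas"]}

```bash
ls; mkdir -p pics
python3 - <<'E'
from rig import manip
import cv2,numpy as np
for n in ("scene","top"):
    im=manip.capture(n); cv2.imwrite(f"pics/{n}0.png",cv2.resize(im[:,:,::-1],(800,600),interpolation=cv2.INTER_CUBIC))
    c=manip.calibration(n); print(n,np.round(c["camera_matrix"],1).tolist(),c["D"],np.round(c["extrinsics"],3).tolist())
s=manip.get_state(); print(s, manip.pinch_z)
c=manip.calibration("wrist");print(c)
E
```

```text
pics
scene [[495.6, 0.0, 279.1], [0.0, 495.6, 205.1], [0.0, 0.0, 1.0]] [-0.02048918  0.          0.          0.          0.        ] [[-0.237, 0.583, -0.777, 1420.793], [0.971, 0.124, -0.203, 215.017], [-0.022, -0.803, -0.596, 748.902], [0.0, 0.0, 0.0, 1.0]]
top [[526.1, 0.0, 277.3], [0.0, 526.1, 216.1], [0.0, 0.0, 1.0]] [-0.14613267  0.          0.          0.          0.        ] [[0.025, -0.984, 0.177, 286.423], [-0.999, -0.029, -0.02, -7.322], [0.024, -0.176, -0.984, 1597.203], [0.0, 0.0, 0.0, 1.0]]
{'t': 0.1, 'joints': array([ 6.68364899e+01,  1.18798518e+01,  8.83958097e+01, -1.40649282e-03,
        7.98427888e+01, -8.62331251e+00]), 'qvel': array([-0.08440083, -0.06470887, -0.20720895, -0.00952814,  0.04138799,
       -0.05784999]), 'effort': array([ 1.83630200e-04, -3.71860313e+01, -2.82294703e+01,  7.01732794e-02,
        3.11734329e-02, -3.87757666e-05]), 'ee_pos': array([144.08879924, 555.89520515, 204.40878917]), 'orientation': array([[-7.90987869e-04, -9.67972720e-01,  2.51054152e-01],
       [-1.91019211e-03,  2.51055235e-01,  9.67970878e-01],
       [-9.99997863e-01,  2.86091560e-04, -2.04759550e-03]]), 'contact_force': array([-0.08166096,  0.19615697,  1.17337628]), 'ft_torque': array([-0.03677331,  0.02673354, -0.02666656]), 'gripper_width': 0.9979598515066175} 18.8
{'camera_matrix': array([[354.53775537,   0.        , 274.31487544],
       [  0.        , 354.53775537, 213.39946719],
       [  0.        ,   0.        ,   1.        ]]), 'D': array([-0.07437849,  0.        ,  0.        ,  0.        ,  0.        ]), 'extrinsics': array([[ 2.51464810e-01,  9.27542506e-01,  2.76460394e-01,
         6.30042358e+01],
       [ 9.67864790e-01, -2.40459938e-01, -7.35986860e-02,
         5.76405563e+02],
       [-1.78826035e-03,  2.86083761e-01, -9.58202945e-01,
         3.82898971e+02],
       [ 0.00000000e+00,  0.00000000e+00,  0.00000000e+00,
         1.00000000e+00]])}
```

View pics/scene0.png

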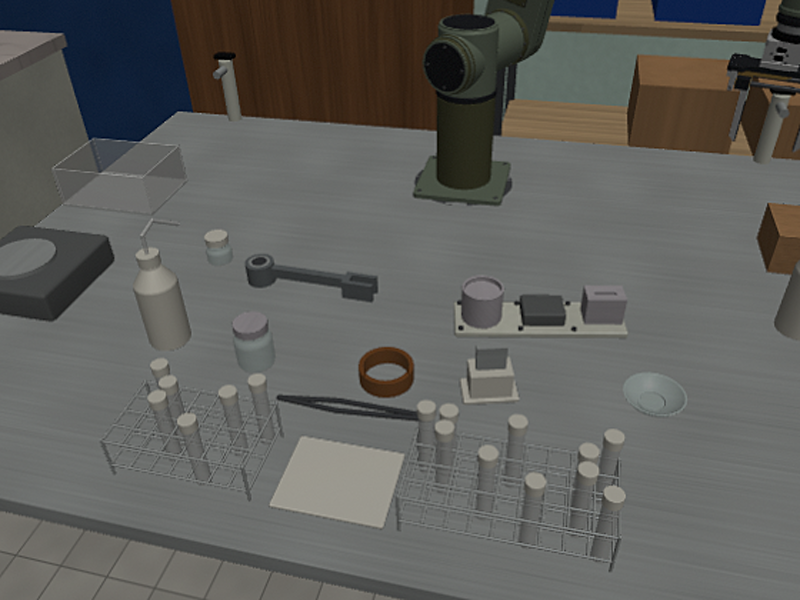

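View pics/top0.png

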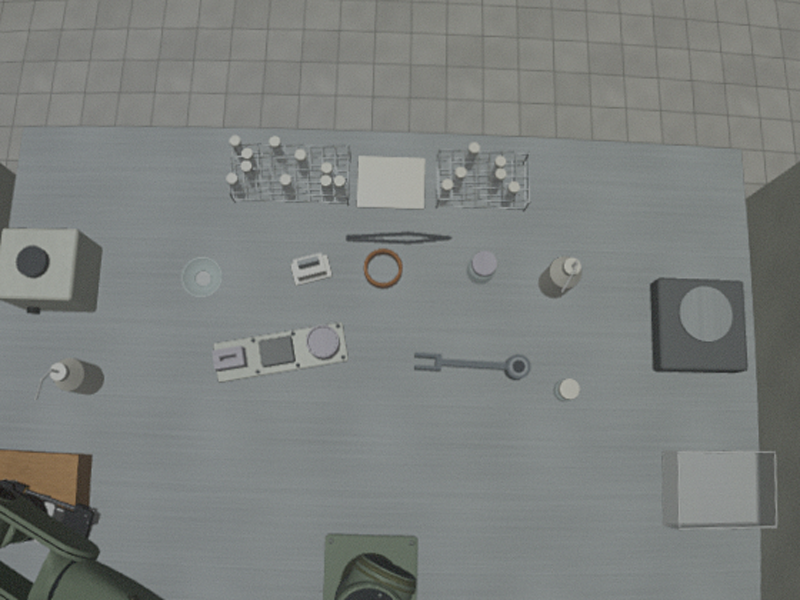

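The scene picture shows the blade in its holder at about (490,375), the frame with cup (482,300) and slotted block (603,305), and the rocker arm from boss (260,270) to fork (360,287). In the top picture the cup is at (323,342), slot (230,356), blade (311,266), boss (517,366) and fork gap (428,362).

```bash
cat > h.py <<'E'
from rig import manip
import cv2, numpy as np
from scipy.spatial.transform import Rotation as R
def ray(cal,px):
    u=cv2.undistortPoints(np.array([[px]],float),cal["camera_matrix"],cal["D"])[0,0]
    T=cal["extrinsics"]; return T[:3,3],T[:3,:3]@np.array([u[0],u[1],1])
def pt(cal,px,z):
    o,d=ray(cal,px); return o+d*(z-o[2])/d[2]
def proj(cal,P):
    W=np.linalg.inv(cal["extrinsics"])
    return cv2.projectPoints(np.array(P,float).reshape(-1,1,3),cv2.Rodrigues(W[:3,:3])[0],W[:3,3],cal["camera_matrix"],cal["D"])[0][:,0]
def delta(target,zaxis_deg=None,tgt_is_pinch=False):
    """tool-frame shift (cm) and rotvec to reach TCP target, pointing down, tool z along world yaw"""
    s=manip.get_state(); Rm=s["orientation"]; p=s["ee_pos"]
    a=np.radians(zaxis_deg); x=np.array([0,0,-1.]); z=np.array([np.cos(a),np.sin(a),0])
    Rt=np.c_[x,np.cross(z,x),z]
    rv=R.from_matrix(Rm.T@Rt).as_rotvec()
    d=np.array(target)-p
    print("t",round(s["t"],2),"pos",p.round(1),"dworld",d.round(1),"lin cm in current",(Rm.T@d/10).round(3),"in target axes",(Rt.T@d/10).round(3),"rotvec",rv.round(4),"deg",np.degrees(rv).round(1))
    print("F",s["contact_force"].round(1),"w",round(float(s["gripper_width"])*94,1),"j",s["joints"].round(1))
E
python3 - <<'E'
from h import *
k=.7
for n,L in (("top",[("cup",323,342,72),("slot",230,356,62),("headtop",311,265,90),("boss",517,366,40),("fork",428,362,34),("cornerFoot",0,0,0)]),
 ("scene",[("cup",483,286,72),("slot",604,293,62),("headtop",491,349,90),("boss",260,260,40),("fork",363,280,34)])):
    c=manip.calibration(n)
    for m,u,v,z in L: print(n,m,pt(c,(u*k,v*k),z).round(1))
E
```

```text
top cup [487.2 110.1  72. ]
top slot [453.7 301.5  62. ]
top headtop [643.8 140.2  90. ]
top boss [ 452.  -294.5   40. ]
top fork [ 456.3 -107.8   34. ]
top cornerFoot [1329.5  971.7    0. ]
scene cup [490.8 113.4  72. ]
scene slot [455.8 305.2  62. ]
scene headtop [662.6 148.7  90. ]
scene boss [ 450.7 -296.1   40. ]
scene fork [464.1 -98.6  34. ]
```

{"method": "apply_moves", "body": {
  "deltas": [
    {"fingers": 9.4, "linear": [0, -3.7, -1.7], "angular": [0, 0, 0]},
    {"fingers": 9.4, "linear": [0, -3.7, -1.7], "angular": [0, 0, 0]},
    {"fingers": 9.4, "linear": [0, -3.7, -1.7], "angular": [0, 0, 0]},
    {"fingers": 9.4, "linear": [0, -3.7, -1.7], "angular": [0, 0, 0]},
    {"fingers": 9.4, "linear": [0, -3.7, -1.7], "angular": [0, 0, 0]},
    {"fingers": 9.4, "linear": [0, -3.7, -1.7], "angular": [0, 0, 0]},
    {"fingers": 9.4, "linear": [0, -3.7, -1.7], "angular": [0, 0, 0]},
    {"fingers": 9.4, "linear": [0, -3.7, -1.7], "angular": [0, 0, 0]},
    {"fingers": 9.4, "linear": [0, -3.7, -1.7], "angular": [0, 0, 0]},
    {"fingers": 9.4, "linear": [0, -3.7, -1.7], "angular": [0, 0, 0]}
  ]
}}

```text
t: 0.93
ee_pos: [460.7, 295.2, 198.3]
orientation: [[-0.009, -0.972, 0.234], [-0.004, 0.234, 0.972], [-1.0, 0.008, -0.006]]
contact_force: [1.0, 0.2, 0.4]
gripper_width: 1.001
```

{"method": "apply_moves", "body": {
  "deltas": [
    {"fingers": 9.4, "linear": [0, 0, 0], "angular": [0.114, 0, 0]},
    {"fingers": 9.4, "linear": [0, 0, 0], "angular": [0.114, 0, 0]},
    {"fingers": 9.4, "linear": [0, 0, 0], "angular": [0.114, 0, 0]},
    {"fingers": 9.4, "linear": [0, 0, 0], "angular": [0.114, 0, 0]},
    {"fingers": 9.4, "linear": [0, 0, 0], "angular": [0.114, 0, 0]},
    {"fingers": 9.4, "linear": [0, 0, 0], "angular": [0.114, 0, 0]},
    {"fingers": 9.4, "linear": [0, 0, 0], "angular": [0.114, 0, 0]},
    {"fingers": 9.4, "linear": [0, 0, 0], "angular": [0.114, 0, 0]},
    {"fingers": 9.4, "linear": [0, 0, 0], "angular": [0.114, 0, 0]},
    {"fingers": 9.4, "linear": [0, 0, 0], "angular": [0.114, 0, 0]}
  ]
}}

```text
t: 1.77
ee_pos: [465.9, 283.7, 191.6]
orientation: [[-0.018, -0.124, 0.992], [-0.012, 0.992, 0.123], [-1.0, -0.009, -0.019]]
contact_force: [0.3, 0.1, -1.1]
gripper_width: 1.002
```

```bash
python3 -c "
from h import *
delta([650,144,200],11)"
```

```text
t 1.77 pos [465.9 283.7 191.6] dworld [ 184.1 -139.7    8.4] lin cm in current [ -1.01  -16.144  16.524] in target axes [ -0.841 -17.225  15.404] rotvec [-0.0682 -0.0196  0.0086] deg [-3.9 -1.1  0.5]
F [ 0.3  0.1 -1.1] w 94.1 j [22.4  9.8 92.4 -0.2 79.  15.3]
```

```bash
python3 -c "
from h import *
import pickle
c=manip.calibration('wrist'); im=manip.capture('wrist')
pickle.dump((c,im),open('w1.pkl','wb'))
cv2.imwrite('pics/w1.png',cv2.resize(im[:,:,::-1],(800,600),interpolation=cv2.INTER_CUBIC))"
```

```text
(no output)
```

View pics/w1.png

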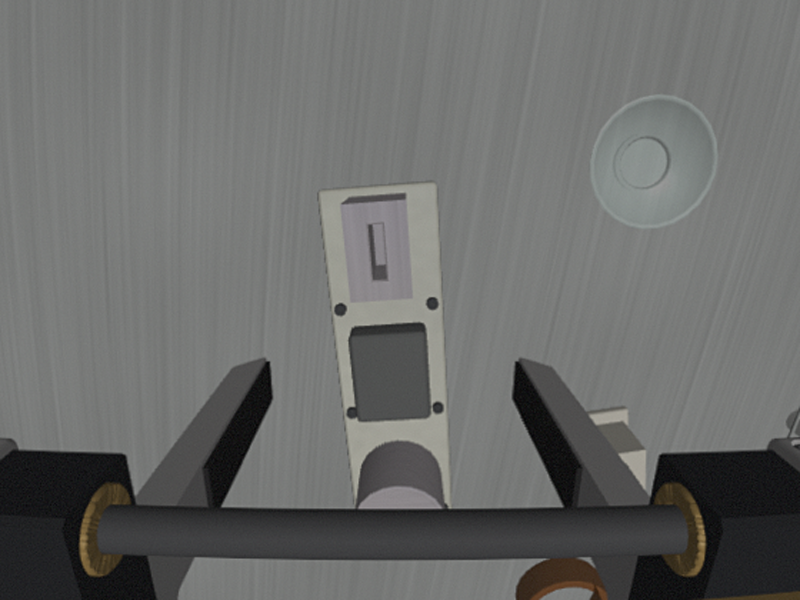

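{"method": "apply_moves", "body": {
  "deltas": [
    {"fingers": 9.4, "linear": [-0.2, -2, 2], "angular": [-0.007, -0.002, 0.001]},
    {"fingers": 9.4, "linear": [-0.2, -2, 2], "angular": [-0.007, -0.002, 0.001]},
    {"fingers": 9.4, "linear": [-0.2, -2, 2], "angular": [-0.007, -0.002, 0.001]},
    {"fingers": 9.4, "linear": [-0.2, -2, 2], "angular": [-0.007, -0.002, 0.001]},
    {"fingers": 9.4, "linear": [-0.2, -2, 2], "angular": [-0.007, -0.002, 0.001]},
    {"fingers": 9.4, "linear": [-0.2, -2, 2], "angular": [-0.007, -0.002, 0.001]},
    {"fingers": 9.4, "linear": [-0.2, -2, 1.7], "angular": [-0.007, -0.002, 0.001]},
    {"fingers": 9.4, "linear": [-0.2, -2, 1.7], "angular": [-0.007, -0.002, 0.001]},
    {"fingers": 9.4, "linear": [-0.05, 0, 0], "angular": [0, 0, 0]},
    {"fingers": 9.4, "linear": [-0.05, 0, 0], "angular": [0, 0, 0]}
  ]
}}

```text
t: 2.65
ee_pos: [645.9, 143.5, 200.4]
orientation: [[-0.015, -0.207, 0.978], [-0.002, 0.978, 0.207], [-1.0, 0.001, -0.015]]
contact_force: [-0.3, 1.5, 0.6]
gripper_width: 0.997
```

```bash
python3 -c "
from h import *
import pickle
delta([650,144,200],11)
c=manip.calibration('wrist'); im=manip.capture('wrist')
pickle.dump((c,im),open('w2.pkl','wb'))
cv2.imwrite('pics/w2.png',cv2.resize(im[:,:,::-1],(800,600),interpolation=cv2.INTER_CUBIC))"
```

```text
t 2.65 pos [645.9 143.5 200.4] dworld [ 4.1  0.5 -0.4] lin cm in current [ 0.03  -0.031  0.409] in target axes [ 0.036 -0.024  0.409] rotvec [ 0.0161 -0.0147 -0.0006] deg [ 0.9 -0.8 -0. ]
F [-0.3  1.5  0.6] w 93.7 j [ 5.1 23.1 74.5 -0.1 83.3 -6.8]
```

View pics/w2.png

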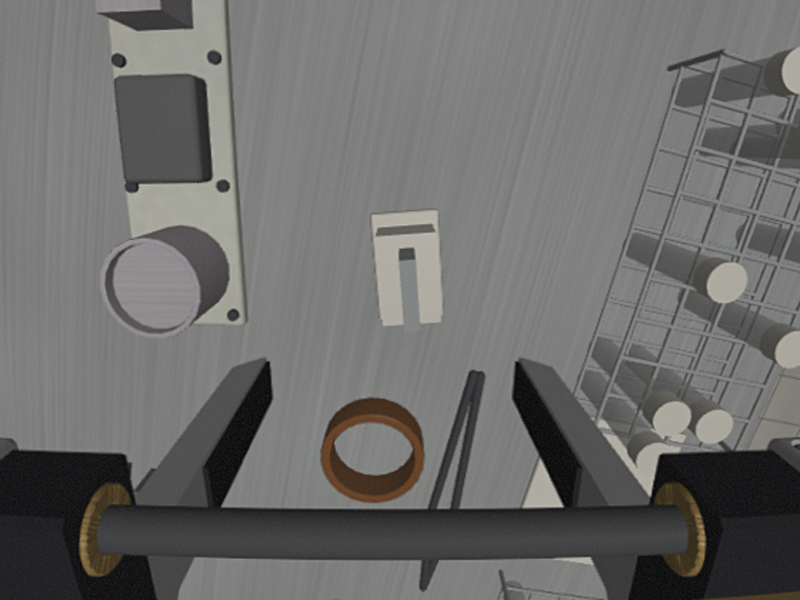

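The first wrist picture shows the guide block with its slot at about (378,251) and the frame running down to the cup; the second shows the holder with the blade at about (408,290), clear between the open fingers. I'll enlarge both.

```bash
python3 -c "
from h import *
import pickle
a=pickle.load(open('w1.pkl','rb'))[1][125:225,220:320]; b=pickle.load(open('w2.pkl','rb'))[1][140:240,235:335]
o=np.hstack([cv2.resize(x,(400,400),interpolation=cv2.INTER_CUBIC) for x in (a,b)])
o=cv2.convertScaleAbs(o,alpha=1.3)
cv2.imwrite('pics/c1.png',o[:,:,::-1])"
```

```text
(no output)
```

View pics/c1.png

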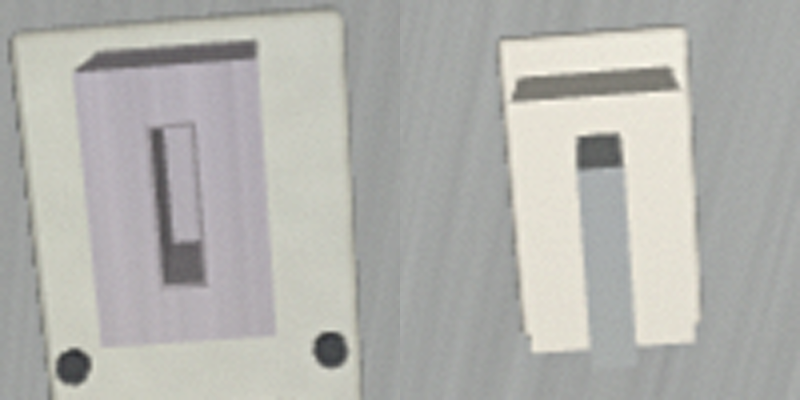

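Run:
```python
from h import *
import pickle
def quad(n,ox,oy,uv,z,s=4):
    c=pickle.load(open(n,'rb'))[0]
    P=np.array([pt(c,(ox+(u+.5)/s-.5,oy+(v+.5)/s-.5),z)[:2] for u,v in uv])
    a=(P[0]+P[1])/2-(P[2]+P[3])/2
    print(n,z,"ctr",P.mean(0).round(1),"len",np.linalg.norm(a).round(1),"wid",np.linalg.norm(P[0]-P[1]).round(1),np.linalg.norm(P[2]-P[3]).round(1),"yaw",np.degrees(np.arctan2(a[1],a[0])).round(1))
quad('w1.pkl',220,125,[(150,128),(193,123),(207,285),(164,286)],62)
quad('w1.pkl',220,125,[(77,70),(257,57),(275,335),(102,347)],62)
quad('w2.pkl',235,140,[(113,101),(281,90),(295,343),(130,353)],50)
quad('w2.pkl',235,140,[(178,169),(224,166),(236,365),(192,368)],90)
```

```text
w1.pkl 62 ctr [451.5 305.9] len 35.9 wid 9.4 9.6 yaw 101.5
w1.pkl 62 ctr [451.3 306.1] len 62.1 wid 38.7 39.3 yaw 101.0
w2.pkl 50 ctr [653.8 147.5] len 62.1 wid 39.1 40.4 yaw 105.8
w2.pkl 90 ctr [653.7 147.7] len 43.8 wid 9.5 9.5 yaw 106.1
```

```bash
python3 -c "
from h import *
delta([653.7,147.6,110],15.9)"
```

```text
t 2.7 pos [645.9 143.3 200.4] dworld [  7.8   4.3 -90.4] lin cm in current [9.026 0.262 0.981] in target axes [9.039 0.202 0.868] rotvec [-0.0696 -0.0143 -0.0004] deg [-4.  -0.8 -0. ]
F [ 0.5 -0.5 -0.3] w 93.8 j [ 5.1 23.  74.5 -0.1 83.2 -6.8]
```

{"method": "apply_moves", "body": {
  "deltas": [
    {"fingers": 6, "linear": [0.8, 0.05, 0.2], "angular": [-0.018, -0.003, 0]},
    {"fingers": 6, "linear": [1, 0.05, 0.2], "angular": [-0.018, -0.003, 0]},
    {"fingers": 6, "linear": [1, 0.05, 0.2], "angular": [-0.018, -0.003, 0]},
    {"fingers": 6, "linear": [1, 0.05, 0.2], "angular": [-0.018, -0.003, 0]},
    {"fingers": 6, "linear": [1, 0, 0.1], "angular": [0, -0.003, 0]},
    {"fingers": 6, "linear": [1, 0, 0], "angular": [0, 0, 0]},
    {"fingers": 6, "linear": [1, 0, 0], "angular": [0, 0, 0]},
    {"fingers": 6, "linear": [1, 0, 0], "angular": [0, 0, 0]},
    {"fingers": 6, "linear": [0.8, 0, 0], "angular": [0, 0, 0]},
    {"fingers": 6, "linear": [0, 0, 0], "angular": [0, 0, 0]}
  ]
}}

```text
t: 3.53
ee_pos: [647.7, 152.8, 101.8]
orientation: [[-0.006, -0.293, 0.956], [0.001, 0.956, 0.293], [-1.0, 0.003, -0.005]]
contact_force: [-0.1, -0.5, -0.1]
gripper_width: 0.639
```

```bash
python3 -c "
from h import *
delta([653.7,147.6,58],15.9)"
```

```text
t 3.53 pos [647.7 152.8 101.8] dworld [  6.   -5.2 -43.8] lin cm in current [ 4.374 -0.689  0.444] in target axes [ 4.378 -0.667  0.433] rotvec [ 0.02   -0.0055 -0.0032] deg [ 1.1 -0.3 -0.2]
F [-0.1 -0.5 -0.1] w 60.1 j [  5.8  28.1  79.5   0.1  72.8 -11.3]
```

{"method": "apply_moves", "body": {
  "deltas": [
    {"fingers": 6, "linear": [0, -0.2, 0.15], "angular": [0.005, 0, 0]},
    {"fingers": 6, "linear": [0, -0.2, 0.15], "angular": [0.005, 0, 0]},
    {"fingers": 6, "linear": [0, -0.2, 0.1], "angular": [0.005, 0, 0]},
    {"fingers": 6, "linear": [0, -0.1, 0.05], "angular": [0.005, 0, 0]},
    {"fingers": 6, "linear": [0.6, 0, 0], "angular": [0, 0, 0]},
    {"fingers": 6, "linear": [0.6, 0, 0], "angular": [0, 0, 0]},
    {"fingers": 6, "linear": [0.6, 0, 0], "angular": [0, 0, 0]},
    {"fingers": 6, "linear": [0.5, 0, 0], "angular": [0, 0, 0]},
    {"fingers": 6, "linear": [0, 0, 0], "angular": [0, 0, 0]},
    {"fingers": 6, "linear": [0, 0, 0], "angular": [0, 0, 0]}
  ]
}}

```text
t: 4.37
ee_pos: [656.9, 146.3, 78.4]
orientation: [[-0.002, -0.271, 0.963], [0.002, 0.963, 0.271], [-1.0, 0.002, -0.001]]
contact_force: [-0.3, -0.5, -0.2]
gripper_width: 0.642
```

```bash
python3 -c "
from h import *
delta([653.7,147.6,58],15.9)"
```

```text
t 4.37 pos [656.9 146.3  78.4] dworld [ -3.2   1.3 -20.4] lin cm in current [ 2.043  0.206 -0.266] in target axes [ 2.042  0.211 -0.268] rotvec [-0.0033 -0.0011 -0.0022] deg [-0.2 -0.1 -0.1]
F [-0.3 -0.5 -0.2] w 60.3 j [  5.1  30.2  79.4   0.1  70.5 -10.6]
```

{"method": "apply_moves", "body": {
  "deltas": [
    {"fingers": 6, "linear": [0.3, 0.1, -0.1], "angular": [0, 0, 0]},
    {"fingers": 6, "linear": [0.4, 0.1, -0.1], "angular": [0, 0, 0]},
    {"fingers": 6, "linear": [0.5, 0, -0.05], "angular": [0, 0, 0]},
    {"fingers": 6, "linear": [0.5, 0, 0], "angular": [0, 0, 0]},
    {"fingers": 6, "linear": [0.2, 0, 0], "angular": [0, 0, 0]},
    {"fingers": 6, "linear": [0, 0, 0], "angular": [0, 0, 0]},
    {"fingers": 6, "linear": [0, 0, 0], "angular": [0, 0, 0]},
    {"fingers": 6, "linear": [0, 0, 0], "angular": [0, 0, 0]},
    {"fingers": 6, "linear": [0, 0, 0], "angular": [0, 0, 0]},
    {"fingers": 6, "linear": [0, 0, 0], "angular": [0, 0, 0]}
  ]
}}

```text
t: 5.2
ee_pos: [653.2, 148.1, 57.1]
orientation: [[-0.002, -0.271, 0.962], [0.002, 0.962, 0.271], [-1.0, 0.002, -0.002]]
contact_force: [-0.1, 0.4, -0.1]
gripper_width: 0.638
```

```bash
python3 -c "
from h import *
delta([653.7,147.6,58],15.9)"
```

```text
t 5.2 pos [653.2 148.1  57.1] dworld [ 0.5 -0.5  0.9] lin cm in current [-0.093 -0.06   0.039] in target axes [-0.093 -0.06   0.039] rotvec [-0.0027 -0.0017 -0.0023] deg [-0.2 -0.1 -0.1]
F [-0.1  0.4 -0.1] w 60.0 j [  5.3  31.2  80.6   0.1  68.3 -10.5]
```

{"method": "apply_moves", "body": {
  "deltas": [
    {"fingers": 0.5, "linear": [0, 0, 0], "angular": [0, 0, 0]},
    {"fingers": 0.5, "linear": [0, 0, 0], "angular": [0, 0, 0]},
    {"fingers": 0.5, "linear": [0, 0, 0], "angular": [0, 0, 0]},
    {"fingers": 0.5, "linear": [0, 0, 0], "angular": [0, 0, 0]},
    {"fingers": 0.5, "linear": [0, 0, 0], "angular": [0, 0, 0]},
    {"fingers": 0.5, "linear": [0, 0, 0], "angular": [0, 0, 0]},
    {"fingers": 0.5, "linear": [0, 0, 0], "angular": [0, 0, 0]},
    {"fingers": 0.5, "linear": [0, 0, 0], "angular": [0, 0, 0]},
    {"fingers": 0.5, "linear": [0, 0, 0], "angular": [0, 0, 0]},
    {"fingers": 0.5, "linear": [0, 0, 0], "angular": [0, 0, 0]}
  ],
  "force": 35
}}

```text
t: 6.03
ee_pos: [654.1, 148.1, 58.2]
orientation: [[-0.0, -0.271, 0.963], [0.002, 0.963, 0.271], [-1.0, 0.002, 0.0]]
contact_force: [0.5, -0.6, 0.5]
gripper_width: 0.104
```

```bash
python3 -c "
from h import *
delta([653.7,147.6,58],15.9)"
```

```text
t 6.03 pos [654.1 148.1  58.2] dworld [-0.4 -0.5 -0.2] lin cm in current [ 0.025 -0.034 -0.047] in target axes [ 0.025 -0.034 -0.047] rotvec [-0.0029  0.0003 -0.002 ] deg [-0.2  0.  -0.1]
F [ 0.5 -0.6  0.5] w 9.7 j [  5.3  31.2  80.5   0.1  68.3 -10.5]
```

{"method": "apply_moves", "body": {
  "deltas": [
    {"fingers": 0.5, "linear": [-0.5, 0, 0], "angular": [0, 0, 0]},
    {"fingers": 0.5, "linear": [-0.8, 0, 0], "angular": [0, 0, 0]},
    {"fingers": 0.5, "linear": [-1, 0, 0], "angular": [0, 0, 0]},
    {"fingers": 0.5, "linear": [-1, 0, 0], "angular": [0, 0, 0]},
    {"fingers": 0.5, "linear": [-1, 0, 0], "angular": [0, 0, 0]},
    {"fingers": 0.5, "linear": [-1, 0, 0], "angular": [0, 0, 0]},
    {"fingers": 0.5, "linear": [-1.2, 0, 0], "angular": [0, 0, 0]},
    {"fingers": 0.5, "linear": [-1.2, 0, 0], "angular": [0, 0, 0]},
    {"fingers": 0.5, "linear": [-1.2, 0, 0], "angular": [0, 0, 0]},
    {"fingers": 0.5, "linear": [-1.2, 0, 0], "angular": [0, 0, 0]}
  ]
}}

```text
t: 6.87
ee_pos: [651.7, 147.6, 166.5]
orientation: [[-0.006, -0.271, 0.962], [0.001, 0.963, 0.271], [-1.0, 0.003, -0.005]]
contact_force: [-0.0, 1.2, -2.7]
gripper_width: 0.109
```

```bash
python3 -c "
from h import *
delta([451.4,306,165],11.2)"
```

```text
t 6.87 pos [651.7 147.6 166.5] dworld [-200.3  158.4   -1.5] lin cm in current [  0.291  20.674 -14.979] in target axes [  0.151  19.425 -16.569] rotvec [ 0.0792 -0.0053 -0.0028] deg [ 4.5 -0.3 -0.2]
F [-0.   1.2 -2.7] w 10.2 j [  5.3  24.9  76.    0.1  79.4 -10.5]
```

{"method": "apply_moves", "body": {
  "deltas": [
    {"fingers": 0.5, "linear": [-0.05, 1.5, -1.1], "angular": [0.008, 0, 0]},
    {"fingers": 0.5, "linear": [-0.05, 2.2, -1.7], "angular": [0.008, 0, 0]},
    {"fingers": 0.5, "linear": [-0.05, 2.4, -1.9], "angular": [0.008, 0, 0]},
    {"fingers": 0.5, "linear": [-0.05, 2.4, -1.9], "angular": [0.008, 0, 0]},
    {"fingers": 0.5, "linear": [-0.05, 2.4, -1.9], "angular": [0.008, 0, 0]},
    {"fingers": 0.5, "linear": [-0.05, 2.4, -1.9], "angular": [0.008, 0, 0]},
    {"fingers": 0.5, "linear": [-0.05, 2.4, -1.9], "angular": [0.008, 0, 0]},
    {"fingers": 0.5, "linear": [-0.05, 2, -1.6], "angular": [0.008, 0, 0]},
    {"fingers": 0.5, "linear": [-0.05, 1.2, -1], "angular": [0.008, 0, 0]},
    {"fingers": 0.5, "linear": [0, 0, 0], "angular": [0, 0, 0]}
  ]
}}

```text
t: 7.7
ee_pos: [460.5, 300.4, 187.3]
orientation: [[0.014, -0.192, 0.981], [0.005, 0.981, 0.192], [-1.0, 0.003, 0.014]]
contact_force: [1.5, 0.4, -1.7]
gripper_width: 0.106
```

```bash
python3 -c "
from h import *
delta([451.4,306,120],11.2)"
```

```text
t 7.7 pos [460.5 300.4 187.3] dworld [ -9.1   5.6 -67.3] lin cm in current [ 6.716  0.709 -0.884] in target axes [ 6.726  0.728 -0.785] rotvec [-0.0021  0.0145 -0.0025] deg [-0.1  0.8 -0.1]
F [ 1.5  0.4 -1.7] w 10.0 j [24.1  9.1 93.8 -0.  76.3 13.1]
```

{"method": "apply_moves", "body": {
  "deltas": [
    {"fingers": 0.5, "linear": [0.4, 0.15, -0.2], "angular": [0, 0.004, -0.001]},
    {"fingers": 0.5, "linear": [0.7, 0.2, -0.2], "angular": [0, 0.004, -0.001]},
    {"fingers": 0.5, "linear": [0.8, 0.2, -0.2], "angular": [0, 0.004, 0]},
    {"fingers": 0.5, "linear": [0.8, 0.15, -0.2], "angular": [0, 0.003, 0]},
    {"fingers": 0.5, "linear": [0.8, 0, -0.05], "angular": [0, 0, 0]},
    {"fingers": 0.5, "linear": [0.8, 0, 0], "angular": [0, 0, 0]},
    {"fingers": 0.5, "linear": [0.8, 0, 0], "angular": [0, 0, 0]},
    {"fingers": 0.5, "linear": [0.5, 0, 0], "angular": [0, 0, 0]},
    {"fingers": 0.5, "linear": [0, 0, 0], "angular": [0, 0, 0]},
    {"fingers": 0.5, "linear": [0, 0, 0], "angular": [0, 0, 0]}
  ]
}}

```text
t: 8.53
ee_pos: [453.0, 302.7, 124.8]
orientation: [[-0.003, -0.188, 0.982], [-0.003, 0.982, 0.188], [-1.0, -0.002, -0.003]]
contact_force: [0.2, -0.2, -1.8]
gripper_width: 0.103
```

```bash
python3 -c "
from h import *
import pickle
delta([451.4,306,120],11.2)
c=manip.calibration('wrist'); im=manip.capture('wrist')
pickle.dump((c,im),open('w3.pkl','wb'))
s=manip.get_state(); p=s['ee_pos']; Rm=s['orientation']
# predicted corners: slot mouth; blade tip
f=np.radians(101.2); X=np.array([np.cos(f),np.sin(f),0]);Y=np.array([-X[1],X[0],0])
print('slot',proj(c,[np.array([451.4,306,62])+sx*17.5*X+sy*4.5*Y for sx,sy in((1,1),(1,-1),(-1,-1),(-1,1))]).round(1).tolist())
tip=p+Rm@np.array([48.2,0,0]); print('tip',proj(c,[tip+sx*13*Rm[:,1]+sy*1.75*Rm[:,2] for sx,sy in((1,1),(1,-1),(-1,-1),(-1,1))]).round(1).tolist())
cv2.imwrite('pics/w3.png',cv2.resize(cv2.convertScaleAbs(im[140:290,190:390,::-1],alpha=1.4),(800,600),interpolation=cv2.INTER_CUBIC))"
```

```text
t 8.53 pos [453.  302.7 124.8] dworld [-1.6  3.3 -4.8] lin cm in current [ 0.481  0.356 -0.097] in target axes [ 0.482  0.356 -0.097] rotvec [-0.0059 -0.003   0.0022] deg [-0.3 -0.2  0.1]
F [ 0.2 -0.2 -1.8] w 9.6 j [24.7 13.  97.1 -0.1 70.2 13.9]
slot [[266.9, 199.5], [279.8, 199.4], [279.9, 245.8], [267.5, 245.8]]
tip [[277.1, 216.8], [271.8, 216.8], [271.9, 252.7], [277.0, 252.7]]
```

View pics/w3.png

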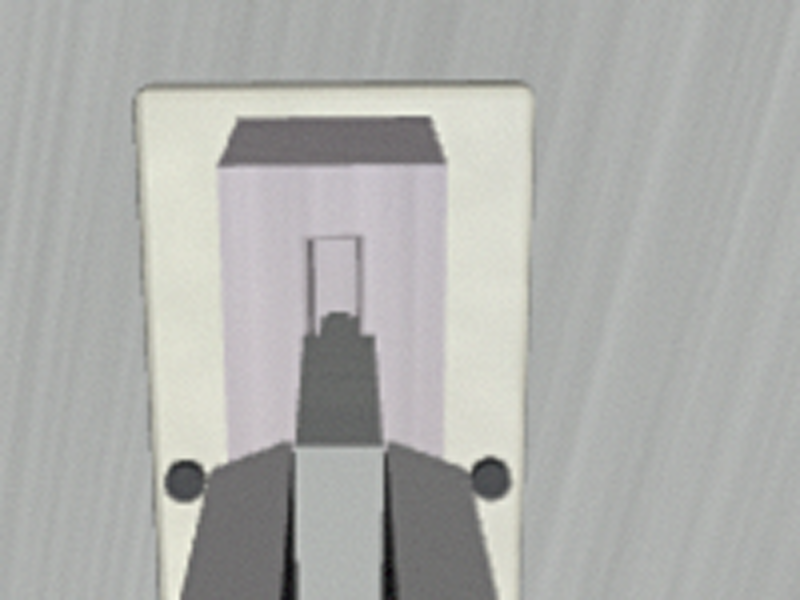

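The crop shows the slot mouth spanning columns 307–362 with its far end at row 237, as predicted to within 0.5 px. The shank tip is centred near column 339, row 312, so I need to shift about 3.5 mm along and 1 mm across.

{"method": "apply_moves", "body": {
  "deltas": [
    {"fingers": 0.5, "linear": [0, 0.2, -0.05], "angular": [-0.003, 0, 0]},
    {"fingers": 0.5, "linear": [0, 0.15, -0.05], "angular": [-0.003, 0, 0]},
    {"fingers": 0.5, "linear": [0.2, 0, 0], "angular": [0, 0, 0]},
    {"fingers": 0.5, "linear": [0.3, 0, 0], "angular": [0, 0, 0]},
    {"fingers": 0.5, "linear": [0.3, 0, 0], "angular": [0, 0, 0]},
    {"fingers": 0.5, "linear": [0.2, 0, 0], "angular": [0, 0, 0]},
    {"fingers": 0.5, "linear": [0, 0, 0], "angular": [0, 0, 0]},
    {"fingers": 0.5, "linear": [0, 0, 0], "angular": [0, 0, 0]},
    {"fingers": 0.5, "linear": [0, 0, 0], "angular": [0, 0, 0]},
    {"fingers": 0.5, "linear": [0, 0, 0], "angular": [0, 0, 0]}
  ]
}}

```text
t: 9.42
ee_pos: [452.7, 307.3, 116.2]
orientation: [[0.002, -0.195, 0.981], [-0.001, 0.981, 0.195], [-1.0, -0.001, 0.002]]
contact_force: [-0.4, -0.3, -1.9]
gripper_width: 0.103
```

```bash
python3 -c "
from h import *
delta([451.4,306,70],11.2)"
```

```text
t 9.42 pos [452.7 307.3 116.2] dworld [ -1.3  -1.3 -46.2] lin cm in current [ 4.62  -0.096 -0.161] in target axes [ 4.62  -0.101 -0.153] rotvec [0.0012 0.0016 0.001 ] deg [0.1 0.1 0.1]
F [-0.4 -0.3 -1.9] w 9.7 j [25.2 13.6 97.4 -0.1 68.9 13.9]
```

{"method": "apply_moves", "body": {
  "deltas": [
    {"fingers": 0.5, "linear": [0, -0.1, -0.1], "angular": [0, 0, 0]},
    {"fingers": 0.5, "linear": [0, 0, -0.05], "angular": [0, 0, 0]},
    {"fingers": 0.5, "linear": [0.3, 0, 0], "angular": [0, 0, 0]},
    {"fingers": 0.5, "linear": [0.5, 0, 0], "angular": [0, 0, 0]},
    {"fingers": 0.5, "linear": [0.5, 0, 0], "angular": [0, 0, 0]},
    {"fingers": 0.5, "linear": [0.5, 0, 0], "angular": [0, 0, 0]},
    {"fingers": 0.5, "linear": [0.5, 0, 0], "angular": [0, 0, 0]},
    {"fingers": 0.5, "linear": [0.5, 0, 0], "angular": [0, 0, 0]},
    {"fingers": 0.5, "linear": [0.4, 0, 0], "angular": [0, 0, 0]},
    {"fingers": 0.5, "linear": [0, 0, 0], "angular": [0, 0, 0]}
  ]
}}

```text
t: 10.25
ee_pos: [451.0, 305.6, 80.4]
orientation: [[0.001, -0.195, 0.981], [-0.001, 0.981, 0.195], [-1.0, -0.001, 0.001]]
contact_force: [0.7, -0.2, -1.6]
gripper_width: 0.107
```

```bash
python3 -c "
from h import *
delta([451.4,306,70],11.2)"
```

```text
t 10.25 pos [451.  305.6  80.4] dworld [  0.4   0.4 -10.4] lin cm in current [1.036 0.035 0.05 ] in target axes [1.036 0.034 0.051] rotvec [0.0011 0.0007 0.0012] deg [0.1 0.  0.1]
F [ 0.7 -0.2 -1.6] w 10.0 j [25.1 16.  99.1 -0.1 64.8 13.8]
```

{"method": "apply_moves", "body": {
  "deltas": [
    {"fingers": 0.5, "linear": [0.3, 0, 0], "angular": [0, 0, 0]},
    {"fingers": 0.5, "linear": [0.3, 0, 0], "angular": [0, 0, 0]},
    {"fingers": 0.5, "linear": [0.3, 0, 0], "angular": [0, 0, 0]},
    {"fingers": 0.5, "linear": [0.1, 0, 0], "angular": [0, 0, 0]},
    {"fingers": 0.5, "linear": [0.1, 0, 0], "angular": [0, 0, 0]},
    {"fingers": 0.5, "linear": [0.1, 0, 0], "angular": [0, 0, 0]},
    {"fingers": 0.5, "linear": [0.1, 0, 0], "angular": [0, 0, 0]},
    {"fingers": 0.5, "linear": [0.1, 0, 0], "angular": [0, 0, 0]},
    {"fingers": 0.5, "linear": [0.1, 0, 0], "angular": [0, 0, 0]},
    {"fingers": 0.5, "linear": [0.1, 0, 0], "angular": [0, 0, 0]}
  ]
}}

```text
t: 11.08
ee_pos: [451.6, 305.8, 70.2]
orientation: [[0.001, -0.196, 0.981], [-0.002, 0.981, 0.196], [-1.0, -0.002, 0.0]]
contact_force: [-3.0, -2.4, 6.2]
gripper_width: 0.104
```

```bash
python3 -c "
from h import *
delta([451.4,306,70],11.2)"
```

```text
t 11.08 pos [451.6 305.8  70.2] dworld [-0.2  0.2 -0.2] lin cm in current [ 0.019  0.021 -0.017] in target axes [ 0.019  0.021 -0.017] rotvec [0.0019 0.0003 0.0017] deg [0.1 0.  0.1]
F [-3.  -2.4  6.2] w 9.8 j [25.1 17.  99.4 -0.1 63.7 13.8]
```

{"method": "apply_moves", "body": {
  "deltas": [
    {"fingers": 0.5, "linear": [0.2, 0, 0], "angular": [0, 0, 0]},
    {"fingers": 0.5, "linear": [0.2, 0, 0], "angular": [0, 0, 0]},
    {"fingers": 0.5, "linear": [0.2, 0, 0], "angular": [0, 0, 0]},
    {"fingers": 0.5, "linear": [0, 0, 0], "angular": [0, 0, 0]},
    {"fingers": 4, "linear": [0, 0, 0], "angular": [0, 0, 0]},
    {"fingers": 4, "linear": [0, 0, 0], "angular": [0, 0, 0]},
    {"fingers": 4, "linear": [0, 0, 0], "angular": [0, 0, 0]},
    {"fingers": 4, "linear": [0, 0, 0], "angular": [0, 0, 0]},
    {"fingers": 4, "linear": [0, 0, 0], "angular": [0, 0, 0]},
    {"fingers": 4, "linear": [0, 0, 0], "angular": [0, 0, 0]}
  ]
}}

```text
t: 11.92
ee_pos: [454.3, 307.2, 71.2]
orientation: [[0.006, -0.196, 0.981], [0.001, 0.981, 0.196], [-1.0, -0.0, 0.006]]
contact_force: [0.3, 0.1, -0.0]
gripper_width: 0.424
```

{"method": "apply_moves", "body": {
  "deltas": [
    {"fingers": 4, "linear": [-0.5, 0, 0], "angular": [0, 0, 0]},
    {"fingers": 4, "linear": [-1, 0, 0], "angular": [0, 0, 0]},
    {"fingers": 4, "linear": [-1.2, 0, 0], "angular": [0, 0, 0]},
    {"fingers": 4, "linear": [-1.2, 0, 0], "angular": [0, 0, 0]},
    {"fingers": 4, "linear": [-1.5, 0, 0], "angular": [0, 0, 0]},
    {"fingers": 4, "linear": [-1.5, 0, 0], "angular": [0, 0, 0]},
    {"fingers": 4, "linear": [-1.5, 0, 0], "angular": [0, 0, 0]},
    {"fingers": 4, "linear": [-1.5, 0, 0], "angular": [0, 0, 0]},
    {"fingers": 4, "linear": [-1.5, 0, 0], "angular": [0, 0, 0]},
    {"fingers": 4, "linear": [-1, 0, 0], "angular": [0, 0, 0]}
  ]
}}

```text
t: 12.75
ee_pos: [451.9, 306.3, 204.2]
orientation: [[0.003, -0.196, 0.981], [-0.001, 0.981, 0.196], [-1.0, -0.001, 0.003]]
contact_force: [-0.1, -0.6, 0.4]
gripper_width: 0.425
```

```bash
python3 -c "
from h import *
import pickle
b=np.array([452,-296.]);f=np.array([458,-106.]);u=(f-b)/np.linalg.norm(f-b);print(u,b+50*u)
delta([*(b+50*u),190],np.degrees(np.arctan2(u[1],u[0]))-90)
c=manip.calibration('wrist'); im=manip.capture('wrist')
f=np.radians(101.2); X=np.array([np.cos(f),np.sin(f),0]);Y=np.array([-X[1],X[0],0])
print(proj(c,[np.array([451.4,306,102])+sx*22*X+sy*5*Y for sx,sy in((1,1),(1,-1),(-1,-1),(-1,1))]).round(1).tolist())
cv2.imwrite('pics/w4.png',cv2.resize(cv2.convertScaleAbs(im[140:290,190:390,::-1],alpha=1.4),(800,600),interpolation=cv2.INTER_CUBIC))"
```

```text
[0.03156321 0.99950176] [ 453.57816067 -246.02491212]
t 12.75 pos [451.9 306.3 204.2] dworld [   1.7 -552.4  -14.2] lin cm in current [  1.455 -54.193 -10.681] in target axes [  1.418 -55.203   1.912] rotvec [0.2291 0.0031 0.0009] deg [13.1  0.2  0.1]
F [-0.1 -0.6  0.4] w 40.0 j [25.1  8.3 92.6 -0.1 78.9 13.8]
[[267.4, 186.5], [279.8, 186.5], [279.5, 237.5], [267.6, 237.5]]
```

View pics/w4.png

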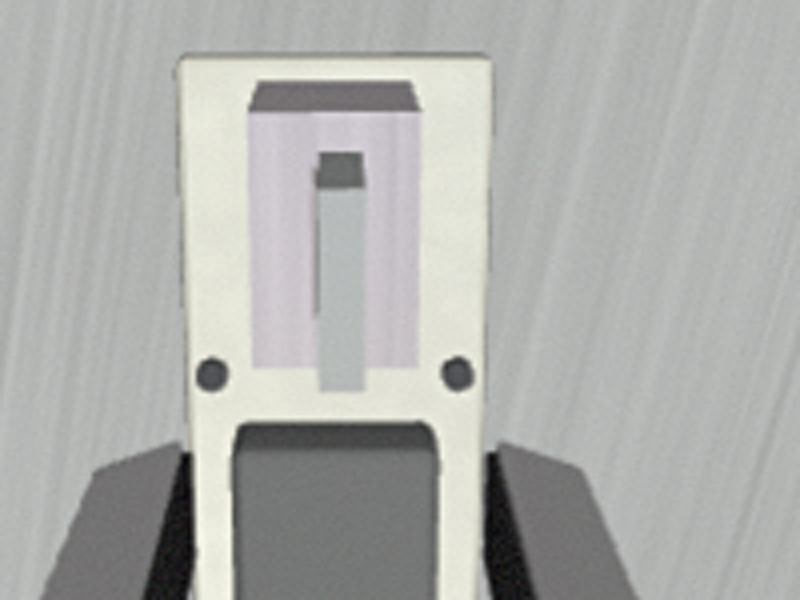

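The picture shows the blade head upright over the slot. Its top spans columns 317–366 and rows 187–391, against a predicted 186.5–237.5 px for a seated top, and the 51 px length matches. It sits about 1 mm to one side of the slot, which is harmless, so the blade is home. Now the rocker arm.

{"method": "apply_moves", "body": {
  "deltas": [
    {"fingers": 6, "linear": [0, -2.5, -0.4], "angular": [0.02, 0, 0]},
    {"fingers": 6, "linear": [0, -3.8, -0.6], "angular": [0.023, 0, 0]},
    {"fingers": 6, "linear": [0, -3.9, -0.6], "angular": [0.023, 0, 0]},
    {"fingers": 6, "linear": [0, -3.9, -0.5], "angular": [0.023, 0, 0]},
    {"fingers": 6, "linear": [0, -3.9, -0.4], "angular": [0.023, 0, 0]},
    {"fingers": 6, "linear": [0, -3.9, -0.3], "angular": [0.023, 0, 0]},
    {"fingers": 6, "linear": [0, -3.9, -0.2], "angular": [0.023, 0, 0]},
    {"fingers": 6, "linear": [0, -3.9, -0.1], "angular": [0.023, 0, 0]},
    {"fingers": 6, "linear": [0, -3.9, 0], "angular": [0.023, 0, 0]},
    {"fingers": 6, "linear": [0, -3.9, 0.1], "angular": [0.023, 0, 0]}
  ]
}}

```text
t: 13.63
ee_pos: [458.0, -76.6, 207.3]
orientation: [[0.015, 0.023, 1.0], [0.006, 1.0, -0.024], [-1.0, 0.007, 0.015]]
contact_force: [0.2, 0.3, -0.1]
gripper_width: 0.641
```

```bash
python3 -c "
from h import *
delta([453.6,-246,195],-1.8)"
```

```text
t 13.63 pos [458.  -76.6 207.3] dworld [  -4.4 -169.4  -12.3] lin cm in current [  1.111 -16.953  -0.063] in target axes [  1.228 -16.945   0.089] rotvec [ 0.0079  0.015  -0.0069] deg [ 0.5  0.9 -0.4]
F [ 0.2  0.3 -0.1] w 60.3 j [-20.7  -2.6 103.7   0.7  78.3 -19.5]
```

{"method": "apply_moves", "body": {
  "deltas": [
    {"fingers": 6, "linear": [0.1, -3.5, 0], "angular": [0, 0.004, -0.002]},
    {"fingers": 6, "linear": [0.1, -3.5, 0], "angular": [0, 0.004, -0.002]},
    {"fingers": 6, "linear": [0.1, -3.5, 0], "angular": [0, 0.004, -0.002]},
    {"fingers": 6, "linear": [0.1, -2.5, 0], "angular": [0, 0, 0]},
    {"fingers": 6, "linear": [0.1, -1.2, 0], "angular": [0, 0, 0]},
    {"fingers": 6, "linear": [0, -0.6, 0], "angular": [0, 0, 0]},
    {"fingers": 6, "linear": [0, 0, 0], "angular": [0, 0, 0]},
    {"fingers": 6, "linear": [0, 0, 0], "angular": [0, 0, 0]},
    {"fingers": 6, "linear": [0, 0, 0], "angular": [0, 0, 0]},
    {"fingers": 6, "linear": [0, 0, 0], "angular": [0, 0, 0]}
  ]
}}

```text
t: 14.47
ee_pos: [450.8, -235.1, 200.3]
orientation: [[0.001, 0.033, 0.999], [0.002, 0.999, -0.033], [-1.0, 0.002, 0.001]]
contact_force: [-0.7, 0.0, 0.5]
gripper_width: 0.638
```

```bash
python3 -c "
from h import *
import pickle
delta([453.6,-246,195],-1.8)
c=manip.calibration('wrist'); im=manip.capture('wrist')
pickle.dump((c,im),open('w5.pkl','wb'))
cv2.imwrite('pics/w5.png',cv2.resize(cv2.convertScaleAbs(im[60:375,:,::-1][:,70:490],alpha=1.4),(800,600),interpolation=cv2.INTER_CUBIC))"
```

```text
t 14.47 pos [ 450.8 -235.1  200.3] dworld [  2.8 -10.9  -5.3] lin cm in current [ 0.525 -1.078  0.316] in target axes [ 0.527 -1.077  0.315] rotvec [-0.0015  0.0012 -0.0025] deg [-0.1  0.1 -0.1]
F [-0.7  0.   0.5] w 60.0 j [-37.4   4.   97.9   0.2  78.2 -35.6]
```

View pics/w5.png

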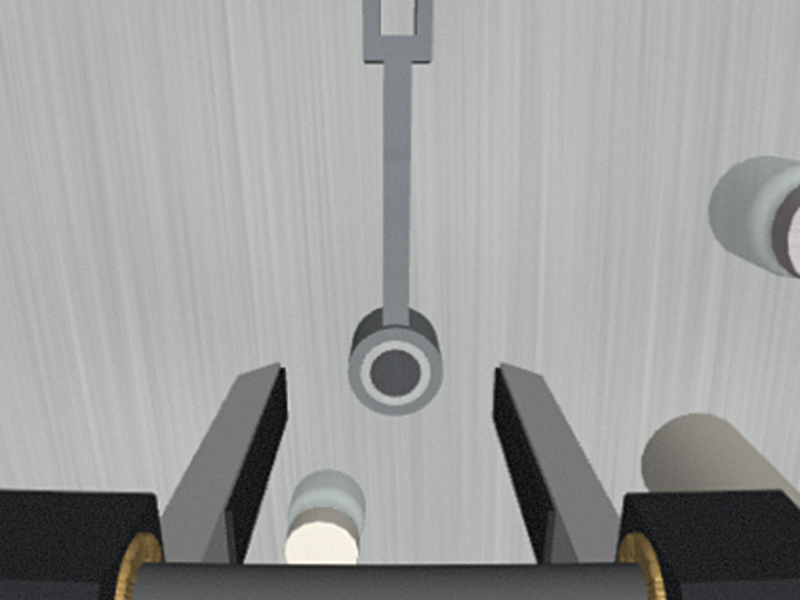

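The rocker arm's boss top is centred at (395,371). The bar runs straight up columns 383–411 and the fork starts at row 62 (columns 363–432). The small jar stands below at (322,520) and the wash bottle to the right.

Run:
```python
from h import *
import pickle
c=pickle.load(open('w5.pkl','rb'))[0]; k=420/800
P=lambda u,v,z: pt(c,(70+(u+.5)*k-.5,60+(v+.5)*k-.5),z)[:2]
b=P(395,371,40); fk=P(397.5,62,34); m1=P(397,70,34); m2=P(396,310,34)
print("boss",b.round(1),"forkstart",fk.round(1),"dist",np.linalg.norm(fk-b).round(1),"bar w",np.linalg.norm(P(383,200,34)-P(410,200,34)).round(1))
for a,q in ((b,fk),(m2,m1)): d=q-a; print("yaw",np.degrees(np.arctan2(d[1],d[0])).round(2))
u=(fk-b)/np.linalg.norm(fk-b); t=b+50*u; print("bal",t.round(1))
delta([*t,90],np.degrees(np.arctan2(u[1],u[0]))-90)
c=manip.calibration("top"); 
for n,u_,v_,z in (("boss",517,366,40),("jar s",569,388,55),("bottle",564,270,100)): print(n,pt(c,(u_*.7,v_*.7),z).round(0))
```

```text
boss [ 451.7 -297.4] forkstart [ 458.  -137.6] dist 159.9 bar w 13.8
yaw 87.76
yaw 88.0
bal [ 453.7 -247.5]
t 14.52 pos [ 450.8 -235.   200.3] dworld [   2.8  -12.5 -110.3] lin cm in current [11.028 -1.269  0.309] in target axes [11.031 -1.239  0.331] rotvec [ 0.0064  0.0013 -0.0026] deg [ 0.4  0.1 -0.1]
F [-0.1  0.5  0.1] w 60.3 j [-37.4   3.9  97.9   0.2  78.2 -35.6]
boss [ 452. -295.   40.]
jar s [ 407. -401.   55.]
bottle [ 647. -383.  100.]
```

{"method": "apply_moves", "body": {
  "deltas": [
    {"fingers": 6, "linear": [0.8, -0.3, 0.1], "angular": [0.002, 0, 0]},
    {"fingers": 6, "linear": [1.2, -0.3, 0.1], "angular": [0.002, 0, 0]},
    {"fingers": 6, "linear": [1.4, -0.3, 0.1], "angular": [0.002, 0, 0]},
    {"fingers": 6, "linear": [1.4, -0.2, 0], "angular": [0, 0, 0]},
    {"fingers": 6, "linear": [1.4, 0, 0], "angular": [0, 0, 0]},
    {"fingers": 6, "linear": [1.4, 0, 0], "angular": [0, 0, 0]},
    {"fingers": 6, "linear": [1.2, 0, 0], "angular": [0, 0, 0]},
    {"fingers": 6, "linear": [0.8, 0, 0], "angular": [0, 0, 0]},
    {"fingers": 6, "linear": [0, 0, 0], "angular": [0, 0, 0]},
    {"fingers": 6, "linear": [0, 0, 0], "angular": [0, 0, 0]}
  ]
}}

```text
t: 15.35
ee_pos: [453.7, -241.4, 93.2]
orientation: [[-0.001, 0.032, 0.999], [0.005, 0.999, -0.032], [-1.0, 0.005, -0.001]]
contact_force: [-0.1, 0.1, -0.0]
gripper_width: 0.639
```

```bash
python3 -c "
from h import *
delta([453.7,-247.2,7],-2.1)"
```

```text
t 15.35 pos [ 453.7 -241.4   93.2] dworld [ -0.   -5.8 -86.2] lin cm in current [ 8.619 -0.624  0.024] in target axes [ 8.622 -0.582  0.017] rotvec [ 0.0048 -0.0011 -0.0049] deg [ 0.3 -0.1 -0.3]
F [-0.1  0.1 -0. ] w 60.1 j [-37.8  11.7 102.8   0.2  65.7 -36.1]
```

{"method": "apply_moves", "body": {
  "deltas": [
    {"fingers": 6, "linear": [0.6, -0.3, 0], "angular": [0.002, 0, -0.002]},
    {"fingers": 6, "linear": [1, -0.3, 0], "angular": [0.002, 0, -0.002]},
    {"fingers": 6, "linear": [1, -0.1, 0], "angular": [0, 0, -0.001]},
    {"fingers": 6, "linear": [1, 0, 0], "angular": [0, 0, 0]},
    {"fingers": 6, "linear": [1, 0, 0], "angular": [0, 0, 0]},
    {"fingers": 6, "linear": [0.8, 0, 0], "angular": [0, 0, 0]},
    {"fingers": 6, "linear": [0.6, 0, 0], "angular": [0, 0, 0]},
    {"fingers": 6, "linear": [0.3, 0, 0], "angular": [0, 0, 0]},
    {"fingers": 6, "linear": [0, 0, 0], "angular": [0, 0, 0]},
    {"fingers": 6, "linear": [0, 0, 0], "angular": [0, 0, 0]}
  ]
}}

```text
t: 16.18
ee_pos: [454.5, -250.0, 24.4]
orientation: [[0.001, 0.036, 0.999], [-0.002, 0.999, -0.036], [-1.0, -0.002, 0.001]]
contact_force: [0.1, 0.1, -0.3]
gripper_width: 0.639
```

```bash
python3 -c "
from h import *
delta([453.7,-247.2,7],-2.1)"
```

```text
t 16.18 pos [ 454.5 -250.    24.4] dworld [ -0.8   2.8 -17.4] lin cm in current [ 1.742  0.281 -0.096] in target axes [ 1.743  0.278 -0.095] rotvec [0.0003 0.0009 0.0021] deg [0.  0.1 0.1]
F [ 0.1  0.1 -0.3] w 60.0 j [-3.830e+01  1.810e+01  1.046e+02 -1.000e-01  5.720e+01 -3.620e+01]
```

{"method": "apply_moves", "body": {
  "deltas": [
    {"fingers": 6, "linear": [0.3, 0.15, -0.05], "angular": [0, 0, 0.001]},
    {"fingers": 6, "linear": [0.4, 0.1, -0.05], "angular": [0, 0, 0.001]},
    {"fingers": 6, "linear": [0.4, 0, 0], "angular": [0, 0, 0]},
    {"fingers": 6, "linear": [0.3, 0, 0], "angular": [0, 0, 0]},
    {"fingers": 6, "linear": [0.2, 0, 0], "angular": [0, 0, 0]},
    {"fingers": 6, "linear": [0, 0, 0], "angular": [0, 0, 0]},
    {"fingers": 6, "linear": [0, 0, 0], "angular": [0, 0, 0]},
    {"fingers": 6, "linear": [0, 0, 0], "angular": [0, 0, 0]},
    {"fingers": 6, "linear": [0, 0, 0], "angular": [0, 0, 0]},
    {"fingers": 6, "linear": [0, 0, 0], "angular": [0, 0, 0]}
  ]
}}

```text
t: 17.02
ee_pos: [455.2, -248.2, 8.6]
orientation: [[0.004, 0.036, 0.999], [-0.003, 0.999, -0.036], [-1.0, -0.002, 0.004]]
contact_force: [-0.5, -0.0, -0.4]
gripper_width: 0.642
```

```bash
python3 -c "
from h import *
delta([453.7,-247.2,7],-2.1)"
```

```text
t 17.02 pos [ 455.2 -248.2    8.6] dworld [-1.5  1.  -1.6] lin cm in current [ 0.159  0.096 -0.151] in target axes [ 0.16   0.096 -0.151] rotvec [0.0007 0.0043 0.0024] deg [0.  0.2 0.1]
F [-0.5 -0.  -0.4] w 60.3 j [-38.2  19.5 105.1   0.   55.1 -36.2]
```

Close enough; a small correction, then close at 50 N.

{"method": "apply_moves", "body": {
  "deltas": [
    {"fingers": 6, "linear": [0.15, 0.1, -0.15], "angular": [0, 0.004, 0.002]},
    {"fingers": 6, "linear": [0, 0, 0], "angular": [0, 0, 0]},
    {"fingers": 0.8, "linear": [0, 0, 0], "angular": [0, 0, 0]},
    {"fingers": 0.8, "linear": [0, 0, 0], "angular": [0, 0, 0]},
    {"fingers": 0.8, "linear": [0, 0, 0], "angular": [0, 0, 0]},
    {"fingers": 0.8, "linear": [0, 0, 0], "angular": [0, 0, 0]},
    {"fingers": 0.8, "linear": [0, 0, 0], "angular": [0, 0, 0]},
    {"fingers": 0.8, "linear": [0, 0, 0], "angular": [0, 0, 0]},
    {"fingers": 0.8, "linear": [0, 0, 0], "angular": [0, 0, 0]},
    {"fingers": 0.8, "linear": [0, 0, 0], "angular": [0, 0, 0]}
  ],
  "force": 50
}}

```text
t: 17.85
ee_pos: [453.9, -247.4, 7.4]
orientation: [[0.001, 0.036, 0.999], [-0.001, 0.999, -0.036], [-1.0, -0.001, 0.001]]
contact_force: [-0.1, 0.1, 0.2]
gripper_width: 0.147
```

```bash
python3 -c "
from h import *
delta([453.7,-247.2,7],-2.1)"
```

```text
t 17.85 pos [ 453.9 -247.4    7.4] dworld [-0.2  0.2 -0.4] lin cm in current [ 0.043  0.018 -0.018] in target axes [ 0.043  0.018 -0.018] rotvec [0.0005 0.0007 0.0008] deg [0. 0. 0.]
F [-0.1  0.1  0.2] w 13.8 j [-38.2  19.6 105.2  -0.   55.2 -36.1]
```

{"method": "apply_moves", "body": {
  "deltas": [
    {"fingers": 0.8, "linear": [-0.3, 0, 0], "angular": [0, 0, 0]},
    {"fingers": 0.8, "linear": [-0.6, 0, 0], "angular": [0, 0, 0]},
    {"fingers": 0.8, "linear": [-1, 0, 0], "angular": [0, 0, 0]},
    {"fingers": 0.8, "linear": [-1.5, 0, 0], "angular": [0, 0, 0]},
    {"fingers": 0.8, "linear": [-2, 0, 0], "angular": [0, 0, 0]},
    {"fingers": 0.8, "linear": [-2.5, 0, 0], "angular": [0, 0, 0]},
    {"fingers": 0.8, "linear": [-2.5, 0, 0], "angular": [0, 0, 0]},
    {"fingers": 0.8, "linear": [-2.5, 0, 0], "angular": [0, 0, 0]},
    {"fingers": 0.8, "linear": [-2.5, 0, 0], "angular": [0, 0, 0]},
    {"fingers": 0.8, "linear": [-2.5, 0, 0], "angular": [0, 0, 0]}
  ]
}}

```text
t: 18.68
ee_pos: [443.9, -239.4, 185.3]
orientation: [[-0.024, 0.036, 0.999], [0.019, 0.999, -0.036], [-1.0, 0.018, -0.025]]
contact_force: [-0.1, -0.4, -4.7]
gripper_width: 0.142
```

```bash
python3 -c "
from h import *
delta([480.1,160.8,205],11.2); print(manip.get_state()['ft_torque'])"
```

```text
t 18.68 pos [ 443.9 -239.4  185.3] dworld [ 36.2 400.2  19.7] lin cm in current [-1.307 40.156  2.14 ] in target axes [-1.974 38.556 11.328] rotvec [-0.2315 -0.0227 -0.0207] deg [-13.3  -1.3  -1.2]
F [-0.1 -0.4 -4.7] w 13.3 j [-38.2   5.5  98.   -0.   78.2 -36.1]
[-0.11406622 -0.04698833 -0.02866183]
```

{"method": "apply_moves", "body": {
  "deltas": [
    {"fingers": 0.8, "linear": [-0.3, 1.5, 0.1], "angular": [-0.015, -0.003, -0.002]},
    {"fingers": 0.8, "linear": [-0.2, 2.5, 0.2], "angular": [-0.023, -0.003, -0.002]},
    {"fingers": 0.8, "linear": [-0.2, 3.3, 0.3], "angular": [-0.025, -0.003, -0.002]},
    {"fingers": 0.8, "linear": [-0.2, 3.7, 0.5], "angular": [-0.025, -0.003, -0.002]},
    {"fingers": 0.8, "linear": [-0.2, 3.8, 0.6], "angular": [-0.025, -0.003, -0.002]},
    {"fingers": 0.8, "linear": [-0.1, 3.8, 0.7], "angular": [-0.025, -0.003, -0.002]},
    {"fingers": 0.8, "linear": [-0.1, 3.8, 0.8], "angular": [-0.025, -0.003, -0.002]},
    {"fingers": 0.8, "linear": [-0.1, 3.8, 0.9], "angular": [-0.025, 0, -0.002]},
    {"fingers": 0.8, "linear": [-0.1, 3.5, 0.9], "angular": [-0.023, 0, -0.002]},
    {"fingers": 0.8, "linear": [-0.1, 3, 0.8], "angular": [-0.015, 0, -0.002]}
  ]
}}

```text
t: 19.52
ee_pos: [477.9, 95.9, 214.8]
orientation: [[0.015, -0.184, 0.983], [-0.014, 0.983, 0.185], [-1.0, -0.017, 0.012]]
contact_force: [1.2, -0.1, -4.8]
gripper_width: 0.143
```

```bash
python3 -c "
from h import *
delta([480.1,160.8,180],11.2); print(manip.get_state()['ft_torque'])"
```

```text
t 19.52 pos [477.9  95.9 214.8] dworld [  2.2  64.9 -34.8] lin cm in current [3.393 6.395 1.375] in target axes [3.484 6.323 1.477] rotvec [-0.0099  0.0115  0.0169] deg [-0.6  0.7  1. ]
F [ 1.2 -0.1 -4.8] w 13.5 j [ 1.800e+00  1.000e-01  1.001e+02 -9.000e-01  7.900e+01 -8.700e+00]
[-0.03269344  0.02063897  0.01749851]
```

{"method": "apply_moves", "body": {
  "deltas": [
    {"fingers": 0.8, "linear": [0, 2, 0.4], "angular": [-0.002, 0.003, 0.004]},
    {"fingers": 0.8, "linear": [0.2, 1.5, 0.3], "angular": [-0.002, 0.003, 0.004]},
    {"fingers": 0.8, "linear": [0.4, 1, 0.3], "angular": [-0.002, 0.003, 0.004]},
    {"fingers": 0.8, "linear": [0.5, 0.6, 0.1], "angular": [-0.002, 0.002, 0.003]},
    {"fingers": 0.8, "linear": [0.5, 0.4, 0.1], "angular": [0, 0, 0.001]},
    {"fingers": 0.8, "linear": [0.4, 0.2, 0], "angular": [0, 0, 0]},
    {"fingers": 0.8, "linear": [0.3, 0, 0], "angular": [0, 0, 0]},
    {"fingers": 0.8, "linear": [0.2, 0, 0], "angular": [0, 0, 0]},
    {"fingers": 0.8, "linear": [0, 0, 0], "angular": [0, 0, 0]},
    {"fingers": 0.8, "linear": [0, 0, 0], "angular": [0, 0, 0]}
  ]
}}

```text
t: 20.35
ee_pos: [473.8, 160.7, 186.8]
orientation: [[-0.005, -0.2, 0.98], [-0.0, 0.98, 0.2], [-1.0, 0.001, -0.005]]
contact_force: [0.4, 0.7, -5.0]
gripper_width: 0.143
```

```bash
python3 -c "
from h import *
delta([480.1,160.8,159.5],11.2); print(manip.get_state()['ft_torque'])"
```

```text
t 20.35 pos [473.8 160.7 186.8] dworld [  6.3   0.1 -27.3] lin cm in current [ 2.731 -0.121  0.629] in target axes [ 2.734 -0.115  0.615] rotvec [ 0.0057 -0.0054 -0.0008] deg [ 0.3 -0.3 -0. ]
F [ 0.4  0.7 -5. ] w 13.5 j [ 8.8  3.9 99.6  0.  76.8 -2.7]
[-0.05984229 -0.02438842  0.04285612]
```

{"method": "apply_moves", "body": {
  "deltas": [
    {"fingers": 0.8, "linear": [0.2, 0, 0.2], "angular": [0.003, -0.003, 0]},
    {"fingers": 0.8, "linear": [0.4, -0.05, 0.2], "angular": [0.002, -0.002, 0]},
    {"fingers": 0.8, "linear": [0.5, -0.05, 0.15], "angular": [0, 0, 0]},
    {"fingers": 0.8, "linear": [0.5, 0, 0.05], "angular": [0, 0, 0]},
    {"fingers": 0.8, "linear": [0.4, 0, 0], "angular": [0, 0, 0]},
    {"fingers": 0.8, "linear": [0.3, 0, 0], "angular": [0, 0, 0]},
    {"fingers": 0.8, "linear": [0.1, 0, 0], "angular": [0, 0, 0]},
    {"fingers": 0.8, "linear": [0, 0, 0], "angular": [0, 0, 0]},
    {"fingers": 0.8, "linear": [0, 0, 0], "angular": [0, 0, 0]},
    {"fingers": 0.8, "linear": [0, 0, 0], "angular": [0, 0, 0]}
  ]
}}

```text
t: 21.18
ee_pos: [481.2, 159.4, 160.3]
orientation: [[0.0, -0.192, 0.981], [0.0, 0.981, 0.192], [-1.0, 0.0, 0.0]]
contact_force: [-0.2, 0.2, -4.9]
gripper_width: 0.145
```

```bash
python3 -c "
from h import *
import pickle
delta([480.1,160.8,159.5],11.2)
c=manip.calibration('wrist'); im=manip.capture('wrist'); ims=manip.capture('scene')
pickle.dump((c,im),open('w6.pkl','wb'))
s=manip.get_state(); p=s['ee_pos']; Rm=s['orientation']
B=lambda x,y,z: p+Rm@np.array([7.4-z,x,y])  # rocker coords, level wrt tool
print('rocker fork start top (bar centre x=112,z=34)',proj(c,[B(112,17,34),B(112,-17,34),B(168,17,34),B(168,-17,34),B(0,0,34)]).round(1).tolist())
cs=manip.calibration('scene')
print('scene boss top, fork gap top end',proj(cs,[B(-50,0,40),B(168,17,34),B(168,-17,34),B(112,17,34)]).round(1).tolist(), 'blade top',proj(cs,[[451.4,306,102]]).round(1))
a=cv2.resize(im[0:300,130:430],(400,400),interpolation=cv2.INTER_CUBIC); b=cv2.resize(ims[130:250,300:460],(533,400),interpolation=cv2.INTER_CUBIC)[:, :400]
cv2.imwrite('pics/w6.png',cv2.convertScaleAbs(np.hstack([a,b])[:,:,::-1],alpha=1.4))
"
```

```text
t 21.18 pos [481.2 159.4 160.3] dworld [-1.1  1.4 -0.8] lin cm in current [ 0.079  0.159 -0.077] in target axes [ 0.079  0.159 -0.077] rotvec [-0.0025  0.0003 -0.0003] deg [-0.1  0.  -0. ]
F [-0.2  0.2 -4.9] w 13.6 j [  8.5   6.  100.6   0.   73.4  -2.5]
rocker fork start top (bar centre x=112,z=34) [[318.1, 33.3], [232.0, 33.3], [320.8, -122.8], [229.2, -122.8], [275.0, 289.0]]
scene boss top, fork gap top end [[339.4, 154.9], [442.3, 162.0], [438.9, 153.8], [415.8, 161.8]] blade top [[425.8 189.8]]
```

View pics/w6.png

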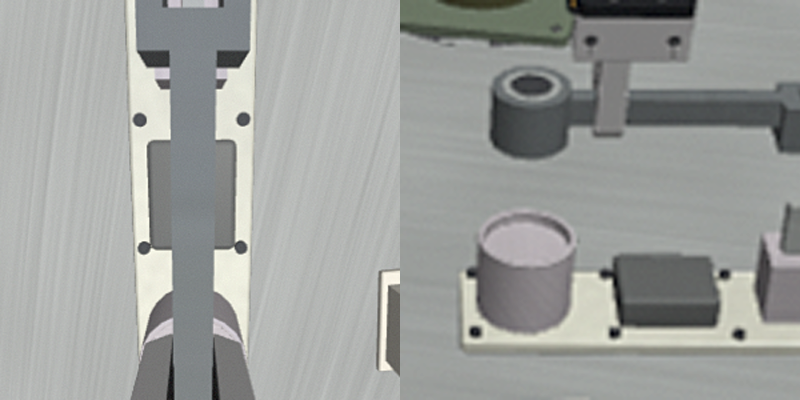

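The wrist picture shows the rocker arm over the frame's centre line, its fork base edge near row 52. The scene crop shows the boss above the cup, but I cut off the fork. The fork edge sits slightly lower than predicted, so I'll enlarge both to check the pitch.

```bash
python3 -c "
from h import *
import pickle
c,im=pickle.load(open('w6.pkl','rb')); ims=manip.capture('scene')
a=cv2.resize(im[0:75,215:335],(640,400),interpolation=cv2.INTER_CUBIC); b=cv2.resize(ims[130:230,330:460],(260*2,400),interpolation=cv2.INTER_CUBIC)
a=cv2.resize(im[0:75,225:325],(400,300),interpolation=cv2.INTER_CUBIC)
o=np.zeros((600,800,3),np.uint8); o[:300,:400]=a; 
b=cv2.resize(ims[140:215,320:460],(800,int(75*800/140)),interpolation=cv2.INTER_CUBIC)[:300]
b=cv2.resize(ims[145:197,320:460],(800,297),interpolation=cv2.INTER_CUBIC); o[300:597]=b
cv2.imwrite('pics/w7.png',cv2.convertScaleAbs(o[:,:,::-1],alpha=1.4))
"
```

```text
(no output)
```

View pics/w7.png

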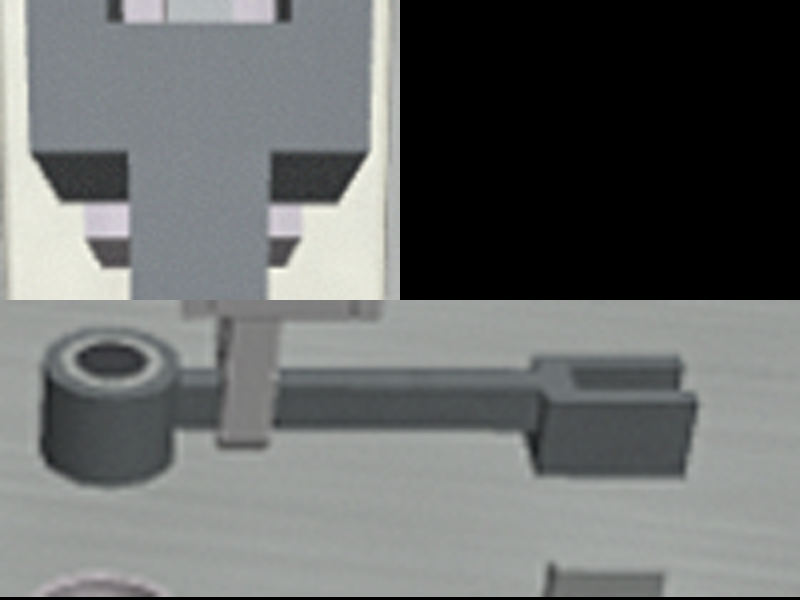

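Run:
```python
from h import *
import pickle
from scipy.optimize import least_squares
c=pickle.load(open('w6.pkl','rb'))[0]; cs=manip.calibration('scene')
s=manip.get_state(); p=s['ee_pos']; Rm=s['orientation']; print(p.round(1))
W=[((31,152),(112,-17,34)),((371,152),(112,17,34)),((62,202),(112,-17,0)),((338,202),(112,17,0))]
S=[((545,398),(112,17,34)),((697,394),(168,17,34)),((686,473),(168,17,0)),((537,473),(112,17,0)),((682,357),(168,-17,34)),((112,360),(-50,0,40))]
wi=np.array([(225+(u+.5)/4-.5,(v+.5)/4-.5) for (u,v),_ in W]); si=np.array([(320+(u+.5)/5.714-.5,145+(v-300+.5)/5.712-.5) for (u,v),_ in S])
WX=np.array([b for _,b in W],float); SX=np.array([b for _,b in S],float)
def world(q,X):
    # rocker coords about balance (z=24); q: dx,dz,pitch(nose up, deg),yaw,roll
    L=(R.from_euler('xyz',[q[4],-q[2],q[3]],degrees=True).apply(X-[0,0,24]))+[q[0],0,24+q[1]]
    L=L+np.array([0,q[5],0])
    return np.array([p+Rm@np.array([7.4-l[2],l[0],l[1]]) for l in L])
# note B's (x,y=+tool z,z up) is left-handed vs rocker y; only signs of roll/yaw affected
def f(q,useS=True):
    r=(proj(c,world(q,WX))-wi).ravel()
    if useS: r=np.r_[r,(proj(cs,world(q,SX))+q[6:8]-si).ravel()]
    pr=q/np.array([3,1.5,5,1,1,1,3,3])*.5
    return np.r_[r,pr]
for g in (True,False):
    r=least_squares(f,np.zeros(8),args=(g,)); print("dx dz pitch yaw roll dy su sv",r.x.round(2),"rms",np.sqrt(np.mean(f(r.x,g)[:-8]**2)).round(2))
# scene-only pitch
r=least_squares(lambda q:np.r_[(proj(cs,world(q,SX))+q[6:8]-si).ravel(),q/np.array([3,1.5,5,1,1,1,3,3])*.5],np.zeros(8));print(r.x.round(2))
```

```text
[481.3 159.4 160.5]
dx dz pitch yaw roll dy su sv [-1.35 -1.67  0.34  0.04 -0.06 -0.19  0.41 -0.51] rms 0.35
dx dz pitch yaw roll dy su sv [-1.34 -1.66  0.32 -0.01 -0.17 -0.07  0.    0.  ] rms 0.15
[-0.43 -0.14  0.45  0.24  0.63 -0.12 -0.16  0.09]
```

The fit puts the rocker arm level (pitch about 0.3°) with roughly 50 mm of gap. I'll make one last small shift and then check that it holds still.

{"method": "apply_moves", "body": {
  "deltas": [
    {"fingers": 0.8, "linear": [0, 0.15, -0.05], "angular": [-0.002, 0, 0]},
    {"fingers": 0.8, "linear": [0, 0.05, 0], "angular": [0, 0, 0]},
    {"fingers": 0.8, "linear": [0, 0, 0], "angular": [0, 0, 0]},
    {"fingers": 0.8, "linear": [0, 0, 0], "angular": [0, 0, 0]},
    {"fingers": 0.8, "linear": [0, 0, 0], "angular": [0, 0, 0]},
    {"fingers": 0.8, "linear": [0, 0, 0], "angular": [0, 0, 0]},
    {"fingers": 0.8, "linear": [0, 0, 0], "angular": [0, 0, 0]},
    {"fingers": 0.8, "linear": [0, 0, 0], "angular": [0, 0, 0]},
    {"fingers": 0.8, "linear": [0, 0, 0], "angular": [0, 0, 0]},
    {"fingers": 0.8, "linear": [0, 0, 0], "angular": [0, 0, 0]}
  ]
}}

```text
t: 22.17
ee_pos: [480.9, 161.6, 161.4]
orientation: [[0.002, -0.194, 0.981], [0.001, 0.981, 0.194], [-1.0, 0.0, 0.002]]
contact_force: [-0.3, 0.1, -3.9]
gripper_width: 0.147
```

```bash
python3 -c "
from h import *
delta([480.1,160.8,159.5],11.2)
im=manip.capture('scene'); delta([480.1,160.8,159.5],11.2); print(manip.get_state()['qvel'].round(2))
cv2.imwrite('pics/w8.png',cv2.resize(cv2.convertScaleAbs(im[125:260,300:480,::-1],alpha=1.4),(800,600),interpolation=cv2.INTER_CUBIC))
"
```

```text
t 22.17 pos [480.9 161.6 161.4] dworld [-0.8 -0.8 -1.9] lin cm in current [ 0.19  -0.067 -0.094] in target axes [ 0.19  -0.067 -0.094] rotvec [-0.0001  0.0025 -0.0002] deg [-0.   0.1 -0. ]
F [-0.3  0.1 -3.9] w 13.8 j [  8.8   5.9 100.6   0.   73.4  -2.4]
t 22.22 pos [480.9 161.6 161.4] dworld [-0.8 -0.8 -1.9] lin cm in current [ 0.186 -0.067 -0.091] in target axes [ 0.186 -0.067 -0.09 ] rotvec [-0.0002  0.0024 -0.0002] deg [-0.   0.1 -0. ]
F [-0.2  0.2 -4.9] w 13.2 j [  8.8   5.9 100.6   0.   73.4  -2.4]
[-0.06 -0.07  0.04  0.04  0.02 -0.01]
```

View pics/w8.png

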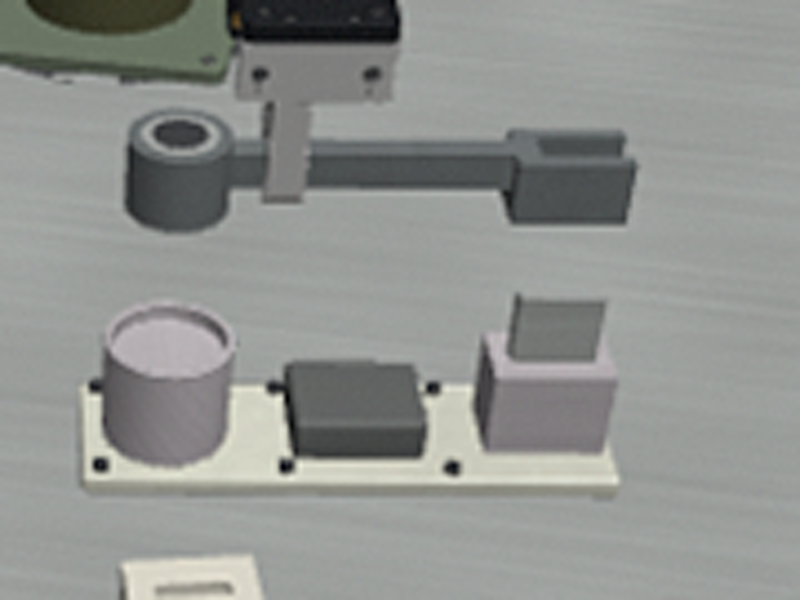

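The picture shows the boss at (180,170) above the cup, the fork above the seated blade (head 295–360 px, shoulders on the block), the rocker arm level and the arm still. I'm handing the job in.

```bash
python3 -c "
from rig import manip
print(manip.finish_job())"
```

```text
the job is handed in; nothing more can be done
None
```

The guide blade is seated in the frame's guide block and released. The rocker arm is gripped at its balance point and held level above the frame, boss over the cup and fork over the blade. I handed the job in at about 22 s.

- **Blade:** it went in freely until the shoulders met the block (TCP 70.2 mm, as predicted, with about 6 N upward contact). A picture afterwards matched a fully seated blade. It sits about 1 mm off the slot's centre across its width.
- **Rocker arm alignment:** it is within about 1–2 mm of the target position, with yaw error near 0°. A fit to the wrist and scene pictures before the last small shift gave about 0.3° of pitch, and the arm was still at hand-in.
- **Air gap:** the two estimates differ slightly. The arm's own position gives about 52 mm, and the camera fit suggests about 1.7 mm less, which is within the camera calibration error.
- **Other items:** I noticed no contact with the bystander items during the moves, but I did not re-check their positions in a final wide picture.

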